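# Slide a battery pack into its charging dock until it clicks

## Robot

A 6-joint arm with a two-finger parallel gripper is mounted at the origin on a cart in front of the work surface, level with it; the furniture and walls round the work are solid. World frame = base frame: x ahead of the robot, y to its left, z up, the work surface at z = 0. Lengths are in m, angles in rad, forces in N, time in s.
With the tool pointing down it reaches from about 0.3 to 0.875 m from the base axis. Payload 6.4 kg.
Tool frame: the origin (TCP) lies on the centre line of the jaws, within the pads' length; the fingertips stand 11 mm ahead of it and the grasp point (between the pads) lies 8 mm behind it; z points along the fingers, y is the line along which they close (so a half turn about z gives the same grasp; the last joint's range is limited). The gripper opens to 88 mm and grips with 3 to 60 N. Pads are 18 mm wide; open, the fingers measure 123 mm over their backs; the gripper's body (75 mm by 187 mm) begins 45 mm behind the grasp point.
Start: joints at [1.018, 0.181, 1.607, -0, 1.354, -0.206], TCP at [0.195, 0.541, 0.25] pointing down, gripper open.
Joint ranges: [-2.99, 2.99], [-0.89, 2.07], [0.3, 2.58], [-1.14, 4.28], [0, 2.63], [-3.12, 3.12]. Speed limits (rad/s): [2.57, 2.57, 3.01, 3.14, 3.14, 3.14].

## Interface

Orientations are given as a unit quaternion [x, y, z, w].
In Python, from cell import ctrl gives the robot as it stands.
- The arm moves only by the shell command python3 -m handwheel 'ROWS' [FORCE]. ROWS is a JSON object of lists of equal length, an entry for each row: "translation": the shift along the tool's x, y, z in mm, a list of three; "roll": the turn about the tool's z in degrees; "fingers": the finger opening in mm, from 0 to 88.1. A call has 1 to 5 rows; each row is the pose to reach, as a shift and turn from the pose commanded when the call began, along the tool's axes at that moment; what a row does not reach only later rows make up. A row lasts 1/8 s, in which the tool goes at most 62.5 mm and 10.7 degrees, less where a joint would pass 70% of its speed; a pose out of reach is approached as far as the arm can. A call with a gripper value outside its range is refused whole. The fingers move at their own pace and stop on an object; FORCE is the grip in N (left out, the last holds). Time passes only in rows, so rows that repeat a pose let the fingers close. It gives the time, the measured TCP pose, the force, the opening and the grip force at its end, in the units of the state.
- ctrl.get_state(): the state, without advancing time (a new reading comes with each control period).
- ctrl.read_camera(name): name is "scene" or "top" or "wrist"; returns a dict with "pixels" (480x640x3 uint8, blue, green, red), "z_map" (480x640 float32, m along the optical axis (not along the pixel's ray), 0 where there is no reading), "mtx" (3x3 intrinsics, pixels), "k1" (the pictures are not rectified: a ray, as slopes to the right and down, at radius r is drawn at 1 + k1 r^2 times it, then the intrinsics apply), "xyz" and "rotation" of the camera in the world. Camera axes: x right, y down, z forward; pixel columns grow to the right and rows downward; lengths in m; the calibration is good to about 2 mm. A picture is of the moment at which its call begins.
- ctrl.job_done(): hands the job in; it is judged then, once.
Trained networks look in a picture, given as the dict that the camera call returned (one of the last four; its "shot" number tells which), for a name from the list of things; names that differ only in an ending like _2 or _b are one class to them, and where a whole thing is asked for, a point or a joint stands for the part that bears it (a point fixed in the world has none). Each returns a list of dicts, best first, with "confidence" (0 to 1); they miss things now and then, are a little off and sometimes report something else, mostly with a low value. They report only what shows in the picture. A call takes as long as a camera call. They do not tell look-alikes from the thing itself.
- ctrl.cut_out(label, picture): "mask" (480x640 bool, what is visible of it) and "at" ([row, column] in pixels, amid what is visible of it).
The state is a dict: "time_s": time; "joint_positions": joint angles; "dq": joint speeds; "joint_torque": joint torques, N m; "ee_pos": TCP position; "tcp_rot": TCP orientation; "force": force on the tool from outside, world axes, zero at the start; "moment": the same for the moment, N m; "opening": opening from 0.0 (shut) to 1.0 (fully open); "finger_force": force on a finger pad.
Only numpy, scipy, OpenCV 4.12 (cv2) and the standard library are available. Lean on these libraries where they do the work, as an engineer would, in place of code of your own. Each camera call takes 0.05 s, during which the arm holds its last target. There are 200 camera calls.

## Task

Lift the black battery pack with the orange tongue out of its grey parking cradle, set it down flat in the open front of the charging dock, tongue pointing out away from the hood, and let go of it there. Then, holding or pushing it by the tongue, slide it in under the clear hood until the sprung roller clicks into the groove in its side, and let go. Leave the phone, the solder reel and the mug where they stand.

Things in the scene. Friction and masses are not known exactly. Their poses are not given: they have to be found in the camera images.
- pack: black battery pack, blue label: body 110 (x) x 58 (y) x 30 mm, 0.3 kg; origin at the centre of the body's underside, x to its front (copper contacts), z up. Orange tongue 14 mm wide behind it (x -55 to -92, z 4 to 30 mm). A vertical V groove 6 mm wide in each long side, 25 mm ahead of the origin, takes the dock's roller; corners rounded by 6 mm
- pack_tongue (a point): top of the orange tongue, middle of its length: 75 mm behind the pack's origin, 30 mm above its underside
- dock: charging dock, fixed; origin on the table, x = direction of sliding in. Grey base x -130 to 110 mm, 92 mm wide, bed 8 mm high. Open front (x < 0): low rails 66 mm apart, their top 16 mm high. Hood from x = 0: black walls, clear roof with underside 41.5 and top 49 mm high; mouth 66 mm wide, narrowing to 60 mm at x = 28 mm. End stop at x = 105 mm
- dock_entry (a point): point on the dock's bed, 58 mm in front of the hood, where the pack's origin should be when it is set down in the open front (pack's front edge just outside the hood)
- dock_home (a point): point on the dock's bed (dock x = 48 mm) where the pack's origin is when the pack is home and the roller is in its groove; the tongue then still lies outside the hood, over the open front
- roller (a joint): sprung steel roller with a red end knob in the hood's right (-y) wall, at dock x = 73 mm; 0 = sprung out into the slide (empty, or in the pack's groove), grows in m as it is pushed back (3 to 5 mm while the pack's side passes). Pushing past it takes about 3 to 8 N
- cradle: grey parking cradle, fixed; origin on the table under the parked pack's origin, same x. Bed 8 mm high, side rails 66 mm apart, 15 mm high; at the rear a fork 67 mm wide, 38 mm high (x -60 to -98 mm) hides both sides of the tongue, so the parked pack can be gripped only across its body; it lifts straight up
- phone_black: black phone lying flat, 71 x 144 x 10 mm; bystander
- reel: solder reel, 53 mm diameter, 43 mm high; bystander
- blue_mug: dark blue-green mug, 79 x 110 x 90 mm; bystander
Mind the look-alikes: they are no part of the job. Leave any purple look-alike of the pack alone.

How it is judged:
By the outcome, as a careful person would: the job done as asked, in the order asked, and still so for the second after the job is handed in, with the robot touching nothing.
It also fails if it takes over 45 s, if anything falls off the work surface, if the arm or the gripper's body presses on something with over 40 N, if the wrist force passes 120 N, or if a joint passes its speed limit or range.

## Working session

There is one attempt and no reset: what is moved stays moved. The work goes in short steps, Python scripts to look and compute and a shell command to move; the robot and the scene stay as the last step left them, time stands still between calls to the robot, and variables do not carry over. Pictures are saved under pics/ and viewed, at most 10 in all, crops included, and the job is handed in when it is done.

```bash
mkdir -p pics; cat > h.py <<'E'
import numpy as np, cv2
from cell import ctrl
def cloud(p):
    """world xyz per pixel"""
    v,u=np.mgrid[0:480,0:640].astype(np.float32)
    K=np.array(p["mtx"],float); pts=np.stack([u.ravel(),v.ravel()],1).astype(np.float64)[:,None]
    n=cv2.undistortPoints(pts,K,np.array([p["k1"],0,0,0.]))[:,0]
    z=p["z_map"].ravel()
    c=np.c_[n*z[:,None],z]; R=np.array(p["rotation"],float)
    if R.shape!=(3,3):
        from scipy.spatial.transform import Rotation as Ro; R=Ro.from_quat(R).as_matrix()
    w=c@R.T+np.array(p["xyz"]); w[z<=0]=np.nan
    return w.reshape(480,640,3)
E
python3 - <<'E'
from h import *
for n in("top","scene"):
    p=ctrl.read_camera(n); cv2.imwrite(f"pics/{n}0.png",p["pixels"]); W=cloud(p)
    np.savez(f"{n}0.npz",W=W,px=p["pixels"])
    for l in("pack","dock","cradle","phone_black","reel","blue_mug"):
        for d in ctrl.cut_out(l,p)[:3]:
            m=d["mask"]; print(n,l,round(d["confidence"],2),d["at"],m.sum(),np.round(np.nanmedian(W[m],0),3))
s=ctrl.get_state();print(s["ee_pos"],s["tcp_rot"],s["force"],s["time_s"])
E
```

```text
top pack 0.97 [330.2, 188.4] 1553 [0.334 0.428 0.033]
top pack 0.78 [285.3, 258.9] 1535 [0.438 0.266 0.039]
top pack 0.72 [215.0, 357.1] 4452 [0.589 0.045 0.018]
top dock 0.95 [218.1, 357.1] 4564 [0.588 0.044 0.018]
top cradle 0.57 [302.3, 264.1] 1451 [0.389 0.254 0.016]
top phone_black 0.81 [284.7, 464.8] 1872 [ 0.43  -0.193  0.009]
top reel 0.93 [192.4, 254.8] 556 [0.632 0.271 0.043]
top reel 0.26 [301.2, 268.8] 1223 [0.394 0.248 0.016]
scene pack 0.82 [244.0, 196.5] 814 [0.324 0.409 0.025]
scene pack 0.64 [249.6, 264.5] 747 [0.437 0.243 0.033]
scene dock 0.83 [258.7, 362.3] 2645 [0.597 0.034 0.012]
scene dock 0.4 [249.1, 265.3] 767 [0.442 0.243 0.033]
scene dock 0.31 [337.8, 388.8] 1666 [ 0.426 -0.206  0.006]
scene cradle 0.62 [255.2, 241.9] 797 [0.372 0.235 0.011]
scene phone_black 0.75 [337.5, 387.5] 1770 [ 0.425 -0.205  0.006]
scene phone_black 0.51 [263.8, 443.7] 1681 [ 0.667 -0.14   0.058]
scene reel 0.58 [233.7, 320.9] 349 [0.626 0.258 0.024]
scene blue_mug 0.69 [265.9, 444.1] 1819 [ 0.671 -0.139  0.057]
[0.195418   0.54079612 0.24973841] [1.72516482e-01 9.85006631e-01 3.63123428e-06 4.08570146e-06] [-0.3239627  -0.07351598 -0.60148508] 0.7
```

View pics/top0.png

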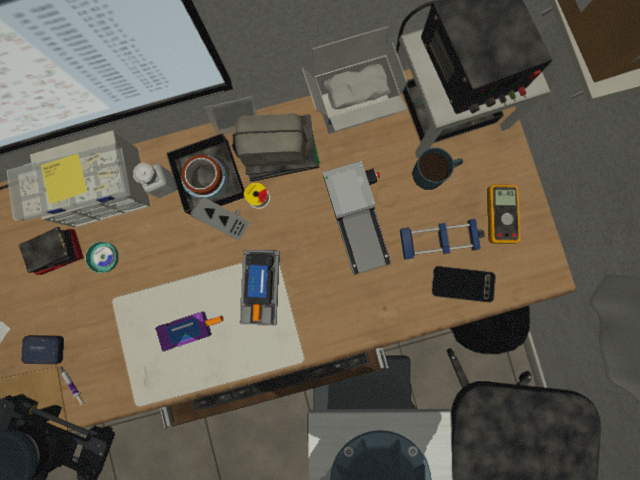

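```bash
python3 - <<'E'
import cv2
a=cv2.imread("pics/top0.png")[150:370,140:430]; cv2.imwrite("pics/crop0.png",cv2.resize(a,(783,594),interpolation=cv2.INTER_CUBIC))
E
```

```text
(no output)
```

View pics/crop0.png

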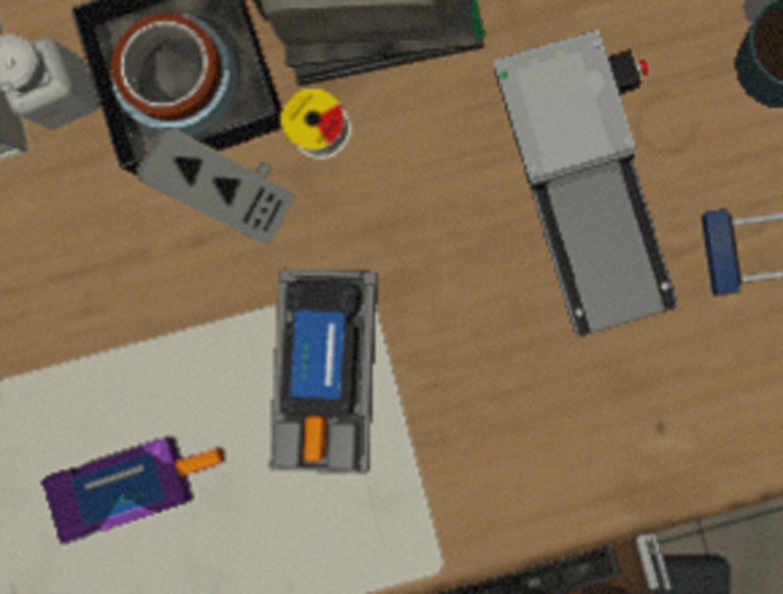

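The top picture shows two candidates for the pack. One is the purple look-alike at about (188,330), lying loose. The other is the black pack with the blue label and orange tongue at (259,283), in the grey cradle. The description fits the black one, and the crop confirms it. The dock is at about (357,215), with its hood away from the robot and the red knob at (377,176).

```bash
python3 - <<'E'
from h import *
d=np.load("top0.npz");W=d["W"];px=d["px"].astype(int)
v,u=np.mgrid[0:480,0:640]
def rect(m,name):
    P=W[m][:,:2].astype(np.float32); P=P[~np.isnan(P).any(1)]
    r=cv2.minAreaRect(P*1000); print(name,len(P),np.round(r[0]),np.round(r[1]),round(r[2],1))
box=lambda a,b,c,e:(u>a)&(u<b)&(v>c)&(v<e)
b,g,r=px[...,0],px[...,1],px[...,2]
bp=box(235,285,240,330)
rect(bp&(W[...,2]>.030),"pack top z>30"); rect(bp&(b>r+60),"label"); rect(bp&(r>b+80),"tongue")
rect(bp&(W[...,2]>.006),"cradle")
bd=box(315,395,150,280)
rect(bd&(W[...,2]>.005),"dock all"); rect(bd&(W[...,2]>.035),"hood"); 
m=bd&(W[...,2]>.004)&(W[...,2]<.02)&(v>212);rect(m,"front")
print(np.nanmedian(W[...,2][bd&(W[...,2]>.035)]),np.nanmedian(W[...,2][m]))
p=ctrl.read_camera("wrist");print(p["xyz"],p["rotation"],p["mtx"],ctrl.get_state()["ee_pos"])
E
```

```text
pack top z>30 1781 [424. 268.] [ 67. 153.] 87.3
label 496 [441. 268.] [40. 70.] 87.2
tongue 117 [373. 271.] [14. 35.] 87.2
cradle 2797 [431. 267.] [197. 110.] 0.1
dock all 4611 [594.  48.] [182. 300.] 89.5
hood 2125 [646.  53.] [113. 114.] 16.2
front 2405 [520.  50.] [177. 152.] 89.3
0.04595323029610099 0.008998339258680987
[0.13383755 0.56479823 0.38482586] [0.81141196 0.56950969 0.0757236  0.10740242] [[362.27282604   0.         314.0839652 ]
 [  0.         362.27282604 242.11241065]
 [  0.           0.           1.        ]] [0.19545165 0.54078505 0.24976952]
```

```bash
python3 -m handwheel '{"translation":[[-55,-28,0],[-110,-57,0],[-165,-85,0],[-220,-114,0],[-275,-142,0]],"roll":[-3.5,-7,-10.5,-14,-17.2],"fingers":[88,88,88,88,88]}'; python3 - <<'E'
from h import *
s=ctrl.get_state();from scipy.spatial.transform import Rotation as R
d=np.array([.447,.268,.22])-s["ee_pos"];print(R.from_quat(s["tcp_rot"]).as_matrix().T@d*1000, R.from_quat(s["tcp_rot"]).as_matrix())
E
```

```text
time_s: 1.38
ee_pos: [0.407, 0.3122, 0.2501]
tcp_rot: [0.022, 1.0, 0.0, 0.0]
force: [0.5, 0.9, -0.7]
opening: 1.0
finger_force: 0.0
[-41.95354777 -42.38338793  30.07639348] [[-9.99004315e-01  4.46065199e-02  7.98026868e-04]
 [ 4.46068768e-02  9.99004523e-01  4.35190715e-04]
 [-7.77820108e-04  4.70354888e-04 -9.99999587e-01]]
```

```bash
python3 -m handwheel '{"translation":[[-25,-25,15],[-42,-42,30],[-42,-42,30],[-42,-42,30]],"roll":[0,0,0,0],"fingers":[88,88,88,88]}'; cat >> h.py <<'E'
def rect(W,m,name):
    P=W[m][:,:2].astype(np.float32); P=P[~np.isnan(P).any(1)]
    r=cv2.minAreaRect(P*1000); print(name,len(P),np.round(r[0],1),np.round(r[1],1),round(r[2],1),"z",np.round(np.nanmedian(W[m][:,2]),4))
from scipy.spatial.transform import Rotation as R
def yaw_tool():
    r=R.from_quat(ctrl.get_state()["tcp_rot"]).as_matrix(); return np.degrees(np.arctan2(r[1,1],r[0,1]))
def shift(t):
    s=ctrl.get_state();return R.from_quat(s["tcp_rot"]).as_matrix().T@(np.array(t)-s["ee_pos"])*1000
E
python3 - <<'E'
from h import *
p=ctrl.read_camera("wrist");W=cloud(p);px=p["pixels"].astype(int);cv2.imwrite("pics/w1.png",p["pixels"]);np.savez("w1.npz",W=W,px=px)
b,g,r=px[...,0],px[...,1],px[...,2]
n=(abs(W[...,0]-.43)<.12)&(abs(W[...,1]-.268)<.08)
Z=W[...,2]
rect(W,n&(b>r+60)&(Z>.03),"label");rect(W,n&(r>b+80)&(Z>.033),"tongue");rect(W,n&(Z>.033)&(Z<.045)&(W[...,0]>.395),"body top")
rect(W,n&(Z>.005)&(Z<.06),"cradle")
print(ctrl.get_state()["ee_pos"],yaw_tool(),p["xyz"])
E
```

```text
time_s: 1.88
ee_pos: [0.4456, 0.2703, 0.2201]
tcp_rot: [0.023, 1.0, 0.0, 0.0]
force: [-0.6, -0.1, -0.2]
opening: 1.0
finger_force: 0.0
label 3196 [442.9 268.6] [40.5 70.1] 87.5 z 0.0384
tongue 1186 [392.5 274.2] [104.5  71.1] 87.2 z 0.0386
body top 7597 [477.9 277.9] [177.4  87.7] 17.0 z 0.0382
cradle 15965 [436.4 273.5] [242.3 119.1] 6.6 z 0.0376
[0.44552014 0.27063729 0.22035931] 87.37193294261473 [0.38005264 0.27459389 0.35520016]
```

View pics/w1.png

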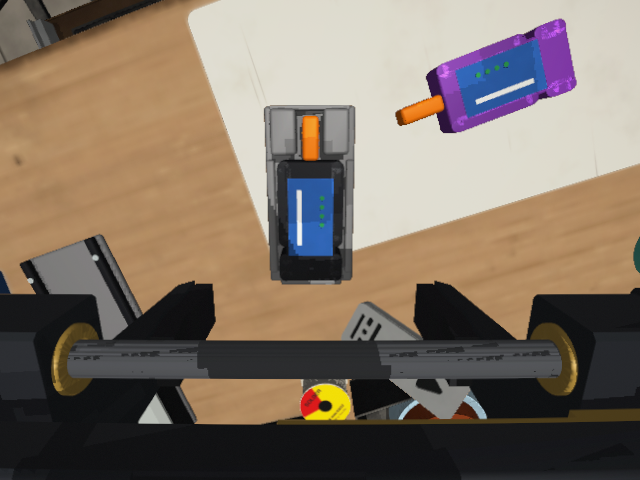

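The wrist picture shows the black pack in the cradle: the body around (310,220) and the tongue at (311,137). The purple one is off to the right at (510,75). Next I refine the pack's centre from its tongue, its body and the cradle.

```bash
python3 - <<'E'
from h import *
d=np.load("w1.npz");W=d["W"];px=d["px"];v,u=np.mgrid[0:480,0:640]
b,g,r=px[...,0],px[...,1],px[...,2];Z=W[...,2]
box=(u>255)&(u<365)&(v>95)&(v<292)
rect(W,box&(r>b+80)&(Z>.033),"tongue");rect(W,box&(v>162)&(Z>.034),"body");rect(W,box&(Z>.012),"cradle")
print(shift([.4455,.2685,.12]))
# profile across the body at mid x
B=box&(v>165)&(v<280)
for lo in (.42,.45,.47):
    q=W[B&(abs(W[...,0]-lo)<.003)]; t=q[q[:,2]>.034]; rl=q[(q[:,2]>.011)&(q[:,2]<.018)]
    print(lo,t[:,1].min(),t[:,1].max(),rl[:,1].min() if len(rl) else 0,rl[:,1].max() if len(rl) else 0)
E
```

```text
tongue 717 [374.9 272.2] [14.6 36.1] 87.5 z 0.0378
body 7493 [449.  268.7] [ 58.1 107.6] 87.3 z 0.0382
cradle 13354 [430.1 269.2] [ 82.2 167.6] 87.7 z 0.0379
[-1.66961871e-02 -2.19404178e+00  1.00358084e+02]
0.42 0.24138263966608497 0.2985117885605726 0.22862299341362946 0.3097537838329221
0.45 0.24023179336415434 0.2976948814364731 0.22743327908563027 0.3093270498238957
0.47 0.24261885753545281 0.29542354166568086 0.22674382607743537 0.3078782248181697
```

```bash
python3 -m handwheel '{"translation":[[-3,-2,45],[-3,-2,95],[-3,-2,130],[-3,-2,150],[-3,-2,150]],"roll":[0,0,0,0,0],"fingers":[88,88,88,88,88]}' 30; python3 -c "
from h import *
print(shift([.4485,.2688,.029]),yaw_tool())"
```

```text
time_s: 2.55
ee_pos: [0.4472, 0.2683, 0.0688]
tcp_rot: [0.023, 1.0, -0.0, -0.001]
force: [0.8, -0.7, -0.1]
opening: 1.0
finger_force: 0.0
[-1.36354477  0.58019682 39.81044409] 87.41754906342324
```

```bash
python3 -m handwheel '{"translation":[[-1,0.5,15],[-1,0.5,30],[-1,0.5,40],[-1,0.5,40],[-1,0.5,40]],"roll":[0,0,0,0,0],"fingers":[88,88,88,88,70]}' 30; python3 -m handwheel '{"translation":[[0,0,0],[0,0,0],[0,0,0],[0,0,0],[0,0,0]],"roll":[0,0,0,0,0],"fingers":[40,40,40,40,40]}' 30
```

```text
time_s: 3.18
ee_pos: [0.4499, 0.2682, 0.0299]
tcp_rot: [0.023, 1.0, 0.0, 0.0]
force: [0.5, -0.9, -0.2]
opening: 0.906
finger_force: 0.0
time_s: 3.8
ee_pos: [0.45, 0.2681, 0.0301]
tcp_rot: [0.023, 1.0, -0.0, 0.0]
force: [-1.1, -2.2, 5.0]
opening: 0.655
finger_force: 30.0
```

```bash
python3 -m handwheel '{"translation":[[0,0,-10],[0,0,-30],[0,0,-60],[0,0,-90],[0,0,-120]],"roll":[0,0,0,0,0],"fingers":[40,40,40,40,40]}' 30
python3 - <<'E'
from h import *
print(yaw_tool(), shift([.56,.10,.15]))
# dock front/hood estimate from top picture
d=np.load("top0.npz");W=d["W"];px=d["px"];v,u=np.mgrid[0:480,0:640];Z=W[...,2]
bd=(u>320)&(u<392)&(v>155)&(v<275)
m=bd&(Z>.040)&(Z<.06);n,l,s,c=cv2.connectedComponentsWithStats(m.astype(np.uint8));m=l==1+np.argmax(s[1:,4])
m=cv2.morphologyEx(m.astype(np.uint8),cv2.MORPH_OPEN,np.ones((15,15)))>0
rect(W,m,"hood")
m=bd&(Z>.004)&(Z<.013)&(v>215);m=cv2.morphologyEx(m.astype(np.uint8),cv2.MORPH_OPEN,np.ones((9,9)))>0;rect(W,m,"bed")
E
```

```text
time_s: 4.42
ee_pos: [0.4491, 0.2683, 0.1506]
tcp_rot: [0.023, 1.0, 0.0, -0.0]
force: [0.2, -0.6, -3.5]
opening: 0.653
finger_force: 30.0
87.33167756586116 [-118.58760731 -162.9490882     0.44928054]
hood 1551 [642.4  57.3] [ 87.1 113.2] 89.5 z 0.0461
bed 1165 [528.5  29.1] [129.9  66. ] 16.6 z 0.0085
```

```bash
python3 -m handwheel '{"translation":[[-14,-31,-12],[-28,-62,-25],[-43,-94,-38],[-57,-125,-50],[-57,-125,-50]],"roll":[-5,-10,-15,-19.3,-19.3],"fingers":[40,40,40,40,40]}' 30
python3 - <<'E'
from h import *
print(yaw_tool(),ctrl.get_state()["joint_positions"])
p=ctrl.read_camera("wrist");W=cloud(p);cv2.imwrite("pics/w2.png",p["pixels"]);np.savez("w2.npz",W=W,px=p["pixels"])
for d in ctrl.cut_out("dock",p)[:2]:print(d["confidence"],d["at"],d["mask"].sum())
E
```

```text
time_s: 5.05
ee_pos: [0.502, 0.1391, 0.2008]
tcp_rot: [-0.143, 0.99, -0.0, 0.001]
force: [-1.1, -0.8, -3.4]
opening: 0.653
finger_force: 30.0
106.47057854385915 [ 4.21710416e-02  1.09313556e-01  1.79171157e+00  6.10948236e-05
  1.23848107e+00 -1.81611144e+00]
0.69 [254.6, 314.0] 37155
0.6 [220.7, 187.8] 15845
```

View pics/w2.png

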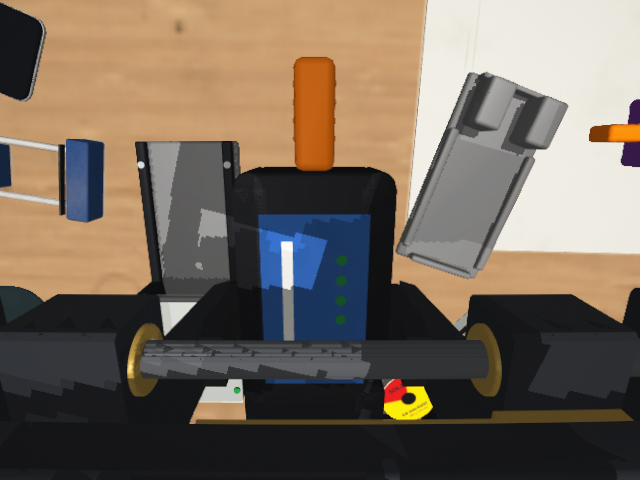

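The held pack fills the middle, with its tongue at (314,112). The dock's front edge runs from (137,142) to (238,142) on the left, square to the tool. I'll measure both.

```bash
python3 - <<'E'
from h import *
d=np.load("w2.npz");W=d["W"];px=d["px"].astype(int);Z=W[...,2];v,u=np.mgrid[0:480,0:640]
b,g,r=px[...,0],px[...,1],px[...,2]
s=ctrl.get_state();T=R.from_quat(s["tcp_rot"]).as_matrix();e=np.array(s["ee_pos"]);print(e)
L=(W-e)@T  # tool axes coordinates
def rl(m,n):rect(np.dstack([L[...,:2],Z]),m,n+" tool")
rl((r>b+80)&(Z>.15)&(u>270)&(u<360),"tongue");rl((b>r+60)&(Z>.15),"label");rl((Z>.18)&(v>165)&(v<300)&(u>225)&(u<405)&(abs(L[...,2])<.03),"body top");
# dock in tool coords: profile across the front at several tool x
D=(u>105)&(u<245)&(v>125)&(v<290)&(Z<.03)
for tx in np.arange(.02,.10,.01):
    q=D&(abs(L[...,0]-tx)<.003); 
    y=L[...,1][q&(Z>.0125)&(Z<.02)]; print("%.3f"%tx, q.sum(), "rail y", np.round([y.min(),y.max()],4) if len(y) else 0)
q=D&(Z>.006)&(u>150)&(u<225)
for c in(160,180,200,215):
    k=D&(u==c)&(Z>.005); print(c,"front edge tool x",L[k][:,0].max())
c=(Z>.005)&D&(u>125);
m=D&(Z>.005);rows=[(np.median(L[...,1][m&(abs(L[...,0]-t)<.003)&(u<150)]))for t in(.03,.06,.09)]
E
```

```text
[0.50029884 0.14083785 0.19941946]
tongue tool 4590 [73.7 -1.1] [36.7 14.7] 0.6 z 0.2084
label tool 11883 [ 5.  -1.4] [70.4 40. ] 0.0 z 0.209
body top tool 21277 [31.3 -0.7] [51.6 76.2] 0.0 z 0.2088
0.020 780 rail y [-0.1555 -0.0744]
0.030 835 rail y [-0.1552 -0.0724]
0.040 957 rail y [-0.1553 -0.072 ]
0.050 946 rail y [-0.1558 -0.0719]
0.060 969 rail y [-0.1556 -0.0718]
0.070 951 rail y [-0.1548 -0.1477]
0.080 544 rail y 0
0.090 0 rail y 0
160 front edge tool x 0.06701797587526788
180 front edge tool x 0.06690009295636931
200 front edge tool x 0.06680255923396207
215 front edge tool x 0.06674027422542807
  return _methods._mean(a, axis=axis, dtype=dtype,
  ret = ret.dtype.type(ret / rcount)
```

```bash
python3 -m handwheel '{"translation":[[-1,-40,0],[-2,-85,20],[-2,-112.5,60],[-2,-112.5,95],[-2,-112.5,95]],"roll":[0,0,0,0,0],"fingers":[40,40,40,40,40]}' 30
python3 - <<'E'
from h import *
p=ctrl.read_camera("wrist");W=cloud(p);cv2.imwrite("pics/w3.png",p["pixels"]);px=p["pixels"]
q=ctrl.read_camera("top");a=q["pixels"][140:290,300:420];a=cv2.resize(a,(480,600),interpolation=cv2.INTER_CUBIC)
cv2.imwrite("pics/c3.png",np.hstack([a,cv2.resize(px,(320,240)).repeat(1,0) if 0 else cv2.copyMakeBorder(cv2.resize(px,(320,240)),0,360,0,0,cv2.BORDER_CONSTANT)]))
s=ctrl.get_state();T=R.from_quat(s["tcp_rot"]).as_matrix();e=np.array(s["ee_pos"]);L=(W-e)@T;Z=W[...,2];print(e)
for tx in(.04,.05,.06,.065):
    m=(abs(L[...,0]-tx)<.003)&(Z>.012)&(Z<.02)&(abs(L[...,1])<.06);y=L[...,1][m]
    if len(y):print(tx,m.sum(),np.percentile(y,[0,100]),y[y<0].max() if (y<0).any() else 0,y[y>0].min() if (y>0).any() else 0)
m=(Z>.004)&(Z<.012)&(abs(L[...,1])<.03)&(L[...,0]>.0);print("front edge",L[...,0][m].max() if m.any() else 0)
E
```

```text
time_s: 5.78
ee_pos: [0.5316, 0.0348, 0.1013]
tcp_rot: [-0.145, 0.989, 0.001, -0.004]
force: [-0.3, -0.3, -3.3]
opening: 0.654
finger_force: 30.0
[0.5347721  0.03448735 0.10505873]
0.05 13 [-0.04399171 -0.03977969] -0.039779686018889954 0
0.06 303 [-0.04379077  0.03917689] -0.035003706645940484 0.030611858451504624
0.065 334 [-0.04435767  0.03959543] -0.03503856502387118 0.030369947132962562
front edge 0.06972424951621445
```

View pics/c3.png

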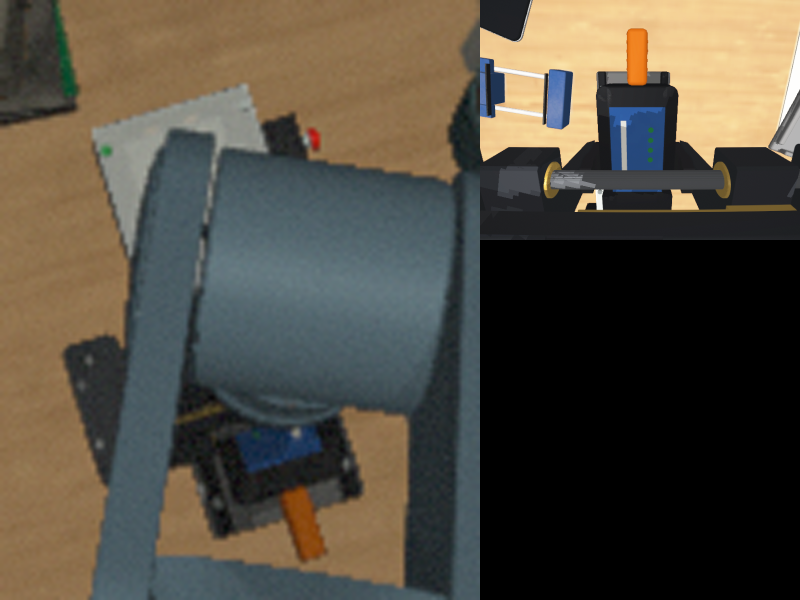

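The pack hangs over the open front, about 1 mm off centre, with its front just short of the hood and its tongue pointing out. I'll lower it now.

```bash
python3 -m handwheel '{"translation":[[-1,-1,25],[-1,-1,50],[-1,-1,65],[-1,-1,72],[-1,-1,74]],"roll":[0,0,0,0,0],"fingers":[40,40,40,40,40]}' 30; python3 -m handwheel '{"translation":[[0,0,0.5],[0,0,1],[0,0,1]],"roll":[0,0,0],"fingers":[40,40,40]}' 30
```

```text
time_s: 6.5
ee_pos: [0.5367, 0.0329, 0.0312]
tcp_rot: [-0.145, 0.989, -0.0, 0.0]
force: [-0.1, -0.0, -2.9]
opening: 0.655
finger_force: 30.0
time_s: 6.88
ee_pos: [0.5365, 0.0327, 0.0301]
tcp_rot: [-0.145, 0.989, -0.0, 0.0]
force: [0.2, -1.1, -1.4]
opening: 0.659
finger_force: 30.0
```

```bash
python3 -m handwheel '{"translation":[[0,0,0.5],[0,0,0.5],[0,0,0.5],[0,0,0.5],[0,0,0.5]],"roll":[0,0,0,0,0],"fingers":[40,80,80,80,80]}'; python3 -m handwheel '{"translation":[[0,0,-15],[0,0,-50],[30,0,-90],[60,0,-120],[60,0,-120]],"roll":[0,0,0,0,0],"fingers":[80,80,60,40,40]}' 30
python3 - <<'E'
from h import *
p=ctrl.read_camera("wrist");W=cloud(p);cv2.imwrite("pics/w4.png",p["pixels"]);px=p["pixels"].astype(int)
s=ctrl.get_state();T=R.from_quat(s["tcp_rot"]).as_matrix();e=np.array(s["ee_pos"]);L=(W-e)@T;Z=W[...,2];print(e,yaw_tool())
b,g,r=px[...,0],px[...,1],px[...,2];v,u=np.mgrid[0:480,0:640]
M=np.dstack([L[...,:2],Z])
n=(abs(L[...,1])<.06)&(Z>.03)&(Z<.06)
rect(M,n&(r>b+80),"tongue");rect(M,n&(b>r+60),"label")
for tx in(-.02,.0,.01,.02):
    m=(abs(L[...,0]-tx)<.003)&(Z>.0125)&(Z<.02)&(abs(L[...,1])<.06);y=L[...,1][m]
    if len(y):print(tx,m.sum(),y.min(),y.max())
m=(Z>.004)&(Z<.012)&(abs(L[...,1])<.03)&(L[...,0]>-.0);print("front edge",L[...,0][m].max() if m.any() else 0)
E
```

```text
time_s: 7.5
ee_pos: [0.5362, 0.0328, 0.0292]
tcp_rot: [-0.145, 0.989, 0.0, -0.0]
force: [-0.3, 0.6, 0.4]
opening: 0.906
finger_force: 0.0
time_s: 8.12
ee_pos: [0.4793, 0.0151, 0.1525]
tcp_rot: [-0.144, 0.99, -0.001, 0.003]
force: [0.1, -0.5, -0.5]
opening: 0.595
finger_force: 0.0
[0.47942511 0.01528332 0.15118193] 106.59592510938843
tongue 993 [16.2  2.1] [36.  14.1] 0.4 z 0.0378
label 3585 [-49.2   1.6] [40.2 62.5] 89.9 z 0.0383
-0.02 169 -0.041377851562902836 0.04277756299888468
0.0 220 -0.04112674643501342 0.042604070351449086
0.01 154 -0.04081503533885347 0.042068090207391266
front edge 0.012310252090035521
```

View pics/w4.png

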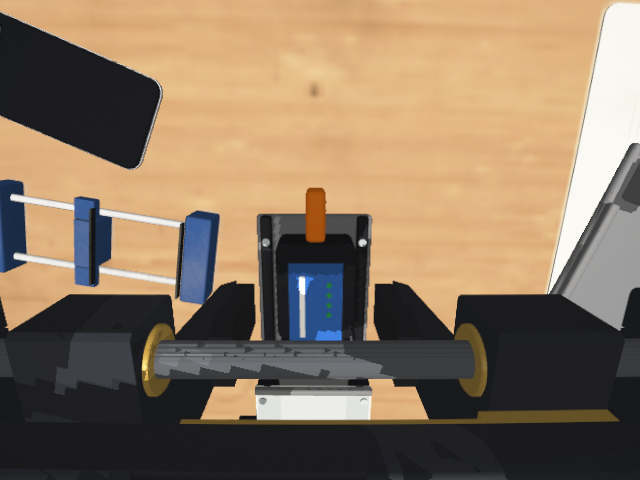

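The pack lies flat between the rails, with its label at (315,300), the tongue at (315,215) and the hood beyond at (313,400). Next I grip the tongue from above.

```bash
python3 -m handwheel '{"translation":[[8,1,30],[16,2,60],[16,2,90],[16,2,100],[16,2,100]],"roll":[0,0,0,0,0],"fingers":[40,40,40,40,40]}' 20; python3 -m handwheel '{"translation":[[0,0,0],[0,0,0]],"roll":[0,0],"fingers":[40,40]}'; python3 -c "
from h import *
print(np.mean([ctrl.get_state()['ee_pos'] for _ in range(5)],0))"
```

```text
time_s: 8.8
ee_pos: [0.4626, 0.0131, 0.0486]
tcp_rot: [-0.145, 0.989, 0.0, -0.001]
force: [-0.3, -0.8, -0.1]
opening: 0.451
finger_force: 0.0
time_s: 9.05
ee_pos: [0.4637, 0.0128, 0.0502]
tcp_rot: [-0.145, 0.989, -0.0, 0.001]
force: [-0.4, 0.4, -0.3]
opening: 0.453
finger_force: 0.0
[0.46373043 0.01277628 0.05021471]
```

```bash
python3 -m handwheel '{"translation":[[0,0,10],[0,0,20],[0,0,20],[0,0,20],[0,0,20]],"roll":[0,0,0,0,0],"fingers":[40,40,40,10,10]}' 20; python3 -m handwheel '{"translation":[[0,0,0],[0,0,0],[0,0,0]],"roll":[0,0,0],"fingers":[10,10,10]}' 20
```

```text
time_s: 9.68
ee_pos: [0.463, 0.0129, 0.0294]
tcp_rot: [-0.145, 0.989, -0.0, 0.0]
force: [-0.3, 0.7, -0.0]
opening: 0.248
finger_force: 0.0
time_s: 10.05
ee_pos: [0.463, 0.0129, 0.0294]
tcp_rot: [-0.145, 0.989, -0.0, 0.0]
force: [-0.4, 0.6, 1.9]
opening: 0.157
finger_force: 19.9
```

```bash
python3 -m handwheel '{"translation":[[-10,-0.5,0],[-20,-1,0],[-30,-1,0],[-38,-1,0],[-45,-1,0]],"roll":[0,0,0,0,0],"fingers":[10,10,10,10,10]}' 20; python3 -m handwheel '{"translation":[[-8,0,0],[-16,0,0],[-23,0,0],[-28,0,0],[-28,0,0]],"roll":[0,0,0,0,0],"fingers":[10,10,10,10,10]}' 20;
```

```text
time_s: 10.68
ee_pos: [0.5065, 0.0246, 0.0294]
tcp_rot: [-0.145, 0.989, -0.0, -0.0]
force: [-4.3, -3.7, 8.3]
opening: 0.159
finger_force: 20.0
time_s: 11.3
ee_pos: [0.534, 0.0324, 0.0294]
tcp_rot: [-0.144, 0.99, -0.0, 0.001]
force: [0.4, -4.5, 3.3]
opening: 0.159
finger_force: 20.0
```

```bash
python3 -m handwheel '{"translation":[[-6,-0.4,0],[-12,-0.4,0],[-18,-0.4,0],[-24,-0.4,0],[-29,-0.4,0]],"roll":[0,0,0,0,0],"fingers":[10,10,10,10,10]}' 25; python3 -m handwheel '{"translation":[[-2,0,0],[-4,0,0],[-6,0,0],[-6,0,0]],"roll":[0,0,0,0],"fingers":[10,10,10,10]}'; python3 - <<'E'
from h import *
p=ctrl.read_camera("wrist");q=ctrl.read_camera("top")
a=cv2.resize(q["pixels"][150:270,310:400],(450,600),interpolation=cv2.INTER_CUBIC)
b=cv2.copyMakeBorder(cv2.resize(p["pixels"],(350,262)),0,338,0,0,cv2.BORDER_CONSTANT)
cv2.imwrite("pics/c5.png",np.hstack([a,b]))
for n,c in(("w",p),("t",q)):
    for d in ctrl.cut_out("roller",c)[:1]:print(n,d["confidence"],d["at"])
E
```

```text
time_s: 11.92
ee_pos: [0.5596, 0.0393, 0.0294]
tcp_rot: [-0.145, 0.989, -0.001, -0.002]
force: [-9.3, -9.5, 12.8]
opening: 0.158
finger_force: 25.0
time_s: 12.42
ee_pos: [0.5667, 0.0412, 0.0294]
tcp_rot: [-0.145, 0.989, -0.001, -0.0]
force: [-4.0, -7.2, 5.4]
opening: 0.154
finger_force: 25.0
```

```bash
python3 -m handwheel '{"translation":[[-1,0,0],[-1,0,0],[-1,0,0]],"roll":[0,0,0],"fingers":[10,10,10]}' 25; python3 -m handwheel '{"translation":[[0,0,0],[0,0,0],[0,0,0],[0,0,0]],"roll":[0,0,0,0],"fingers":[38,38,38,38]}'; python3 -m handwheel '{"translation":[[0,0,-20],[20,0,-60],[50,0,-110],[80,0,-140],[80,0,-140]],"roll":[0,0,0,0,0],"fingers":[38,38,38,38,38]}'
python3 - <<'E'
from h import *
p=ctrl.read_camera("wrist");W=cloud(p);cv2.imwrite("pics/w6.png",p["pixels"]);px=p["pixels"].astype(int)
s=ctrl.get_state();T=R.from_quat(s["tcp_rot"]).as_matrix();e=np.array(s["ee_pos"]);L=(W-e)@T;Z=W[...,2];print(e,yaw_tool())
b,g,r=px[...,0],px[...,1],px[...,2]
M=np.dstack([L[...,:2],Z]);n=(abs(L[...,1])<.06)&(Z>.03)&(Z<.06)
rect(M,n&(r>b+80),"tongue")
m=(Z>.004)&(Z<.012)&(abs(L[...,1])<.03)&(L[...,0]>-.0);print("front edge",L[...,0][m].max() if m.any() else 0)
E
```

```text
time_s: 13.0
ee_pos: [0.5674, 0.0417, 0.0294]
tcp_rot: [-0.145, 0.99, -0.001, -0.001]
force: [-4.2, -7.1, 6.9]
opening: 0.157
finger_force: 25.0
time_s: 13.5
ee_pos: [0.5676, 0.043, 0.0291]
tcp_rot: [-0.145, 0.989, 0.0, -0.0]
force: [-0.1, 1.0, -1.2]
opening: 0.432
finger_force: 0.0
time_s: 14.12
ee_pos: [0.4918, 0.0194, 0.1732]
tcp_rot: [-0.144, 0.99, -0.001, 0.003]
force: [0.1, -0.0, -0.6]
opening: 0.43
finger_force: 0.0
[0.49180167 0.01962194 0.17164052] 106.59768533747886
tongue 633 [-76.7   1. ] [14.3 32.6] 89.6 z 0.0376
front edge 0.025124001469190315
```

View pics/w6.png

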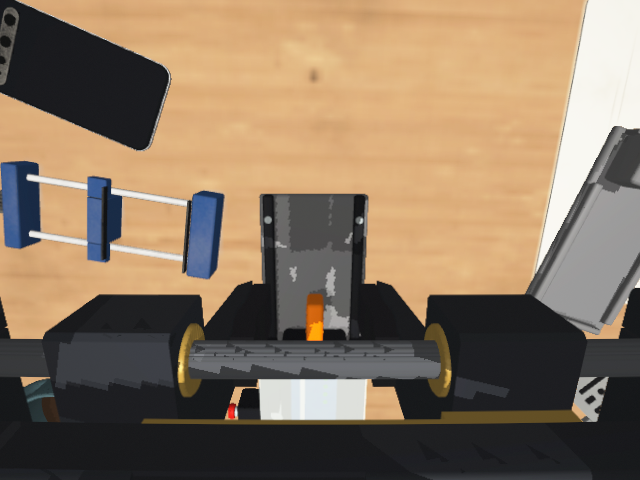

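The pack sits under the hood with its tongue at (315,318), over the open front. Measured against the front edge it is within a millimetre of home. Next I clear the view and compare the roller knob with the first top picture.

```bash
python3 -m handwheel '{"translation":[[30,50,-10],[60,100,-20],[60,150,-30],[60,200,-30],[60,230,-30]],"roll":[0,0,0,0,0],"fingers":[38,38,38,38,38]}'
python3 - <<'E'
from h import *
q=ctrl.read_camera("top");a0=np.load("top0.npz")["px"];a1=q["pixels"];np.savez("top7.npz",W=cloud(q),px=a1)
f=lambda a:cv2.resize(a[160:270,315:395],(400,550),interpolation=cv2.INTER_CUBIC)
cv2.imwrite("pics/c7.png",np.hstack([f(a0),f(a1)]))
for a in(a0,a1):
    c=a.astype(float)[165:190,365:392]; w=np.clip(c[...,2]-np.maximum(c[...,0],c[...,1])-60,0,None); v,u=np.mgrid[165:190,365:392]
    print("knob",(w*u).sum()/w.sum(),(w*v).sum()/w.sum(),w.sum())
    o=a.astype(float)[180:280,320:395]; print(a.shape)
W=np.load("top7.npz")["W"];px=a1.astype(int);v,u=np.mgrid[0:480,0:640]
m=(px[...,2]>px[...,0]+70)&(u>325)&(u<395)&(v>195)&(v<275)&(W[...,2]>.025);rect(W,m,"tongue")
E
```

```text
time_s: 14.8
ee_pos: [0.3669, 0.2253, 0.1989]
tcp_rot: [-0.145, 0.989, 0.0, -0.0]
force: [0.9, -0.2, 0.5]
opening: 0.427
finger_force: 0.0
knob 378.2732824427481 174.00763358778627 655.0
(480, 640, 3)
knob 378.2535014005602 173.99719887955183 714.0
(480, 640, 3)
tongue 107 [565.8  42.3] [37.8 13.7] 14.2 z 0.0383
```

View pics/c7.png

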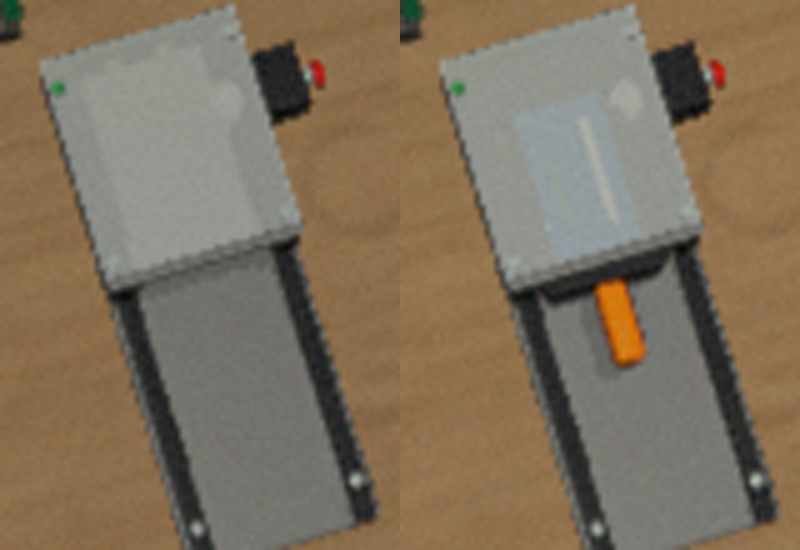

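In the crop, the knob is at the same place as before (317,74 against 717-400,74). The pack is well past the roller under the hood, so the roller is in its groove.

```bash
python3 -c "
from cell import ctrl
print(ctrl.job_done())"
```

```text
the job is handed in; nothing more can be done
None
```

The black pack is home in the charging dock with the roller back in its groove and the tongue outside the hood. It has been released with the arm clear, and the job was handed in at about 15 s; no verdict came back.

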